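Free the door knob from the clamp and stand it in the ring rest

TASK

The brass door knob on the counter is held in a bench clamp whose nut may have a left-hand or a right-hand thread, and nobody knows which: try the nut's black-handled bar gently both ways, without forcing it, and swing it round the way that gives until the clamp's strap has drawn right back from the knob. Then take the knob out and stand it upright, ball down and stem up, in the wooden ring rest, and let it go. Leave the tin, the padlock, the lock cylinder and the screwdriver where they are.

Things in the scene. Friction and masses are not known exactly. Their poses are not given: they have to be found in the camera images.
- nut (a joint): turn of the clamp nut, rad: 0 = tight (the start), positive = anticlockwise from above. It turns one way only, to an end stop at 1.5; which way differs from clamp to clamp and cannot be seen. The other way stops dead within 0.1 rad. Free way: 2 to 5 N at the handle; it stays where left. It draws the strap back by 50 mm x (1 - cos turn): the knob can be lifted out from 1.2 rad, freely from 1.25
- bar (a joint): bend of the springy bar on the nut, rad, 0 = straight, positive = anticlockwise from above; it bends by about 0.011 rad per N pushed at the handle, either way. Past 0.3 rad (28 N) it counts as forced
- handle (a point): middle of the black upright round handle (16 mm diameter, 45 mm tall) at the end of the thin steel bar, 85 mm from the nut's axis, 122 mm above the counter; the bar meets its foot, 22 mm lower. At the start knob, nut and handle are in line, the handle on the robot's side. Nothing stands in the way of its swing to either side
- nut_axis (a point): centre of the nut's top, 110 mm above the counter, on the upright axis about which bar and handle swing. The nut is a dark steel boss, 30 mm in diameter, 85 mm from the knob's axis. The clamp's grey base plate, 185 x 80 mm, is bolted to the counter
- strap (a joint): how far the strap is drawn back from the knob towards the handle's side, m; 0 = closed. It is a flat steel U, 42 mm wide, top 86 mm above the counter, reaching from a heel block past the nut to the knob; the 22 mm slot between its two bars straddles the knob's stem above the ball, so that the ball cannot be lifted out. The ball is clear from 0.031
- knob_stem (a point): point on the door knob's round brass stem where it is best grasped: 16 mm in diameter, free from 33 mm below to 17 mm above, then a square steel stub of 8 mm, 12 mm long. This frame's z runs up the stem. At the start it stands upright in the clamp, this point 111 mm above the counter, 25 mm above the strap's top. The knob weighs about 0.25 kg, is 112 mm tall and round at its lower end
- knob_ball (a point): centre of the knob's brass ball, 50 mm in diameter, 58 mm straight below knob_stem. In the clamp it sits in a steel ring seat, this centre 53 mm above the counter
- rest_seat (a point): where the centre of the ball lies when the knob stands properly in the ring rest: 63 mm above the counter, on the ring's axis. The rest is a dark wooden upright ring, 58 mm outer and 34 mm inner diameter, its rim 45 mm above the counter (18 mm below this point), on a foot of 90 mm diameter, fixed to the counter
- tin: plain pale grey metal cup, 76 mm in diameter and 70 mm tall, origin at the middle of its underside; to be left alone
- padlock: brass padlock lying flat, body 45 x 50 x 22 mm with a steel shackle towards its own +x, origin under its body's middle; to be left alone
- cylinder: steel lock cylinder lying flat, 60 x 33 x 17 mm, origin at the middle of its underside; to be left alone
- driver: screwdriver lying along its own x; to be left alone

How it is judged:
By the outcome, as a careful person would: the job done as asked, in the order asked, and still so for the second after the job is handed in, with the robot touching nothing.
It also fails if it takes over 64 s, if anything falls off the work surface, if the arm or the gripper's body presses on something with over 40 N, if the wrist force passes 120 N, or if a joint passes its speed limit or range.

ROBOT

A 6-joint arm with a two-finger parallel gripper is mounted at the origin on the work surface. World frame = base frame: x ahead of the robot, y to its left, z up, the work surface at z = 0. Lengths are in mm, angles in rad, forces in N, time in s.
With the tool pointing down it reaches from about 350 to 775 mm from the base axis. Payload 5.5 kg.
Tool frame: the origin (TCP) lies at the very end of the fingers, on their centre line; the grasp point (between the pads) lies 19 mm behind it (pinch_z is the distance from the TCP to the grasp point, in mm); z points along the fingers, y is the line along which they close (so a half turn about z gives the same grasp; the last joint's range is limited). The gripper opens to 85 mm and grips with 20 to 120 N. Pads are 22 mm wide; open, the fingers measure 114 mm over their backs; the gripper's body (76 mm by 85 mm) begins 54 mm behind the grasp point. The pads swing forward as they close: fully open they stand 13 mm farther back than shut.
Start: joints at [0.962, 0.313, 0.046, 1.304, 0, 1.431], TCP at [259.824, 512.994, 231.323] pointing down, gripper open.
Joint ranges: [-2.76, 2.76], [-0.86, 1.69], [-1.03, 1.26], [-2.2, 2.34], [-1.47, 1.5], [-3.14, 3.14]. Speed limits (rad/s): [2.57, 2.57, 3.14, 3.14, 3.14, 3.14].

INTERFACE

Orientations are given as a rotation vector (axis times angle).
In Python, from rig import get_obs, get_image, camera_info, finish_job, outline_of, pinch_z gives the robot as it stands.
- The arm moves only by the tool step_arm, never from a script. Its argument "increments" is a list of rows, each an object of numbers: "fingers": the opening, from 0 (shut) to 1 (fully open); "dx", "dy", "dz": the shift along the world's x, y, z in mm; "roll": the turn about the world's z in rad. A call has 1 to 20 rows; each row is the pose to reach, as a shift and turn from the pose commanded when the call began; what a row does not reach only later rows make up. A row lasts 1/10 s, in which the tool goes at most 50 mm and 8.59 degrees, less where a joint would pass 70% of its speed; a pose out of reach is approached as far as the arm can. A call with a gripper value outside its range is refused whole. The fingers move at their own pace and stop on an object; the grip force is fixed at half the most. Time passes only in rows, so rows that repeat a pose let the fingers close. It gives the time, the measured TCP pose, the force, the opening and the grip force at its end, in the units of the state.
- get_obs(): the state, without advancing time (a new reading comes with each control period).
- get_image(name): name is "side" or "top" or "wrist"; returns the picture (384x512x3 uint8, red, green, blue); there is no depth.
- camera_info(name): a dict with "intrinsics" (3x3 intrinsics, pixels), "camera_from_world" (4x4, takes a point from world to camera coordinates). Camera axes: x right, y up, looking along -z (the intrinsics and any distortion apply to the point x, -y, -z); pixel columns grow to the right and rows downward; lengths in mm; the calibration is good to about 2 mm. A picture is of the moment at which its call begins: read the wrist's pose just before it. camera_info takes no time and is no camera call; for the wrist camera it gives the pose at the moment of the call.
- finish_job(): hands the job in; it is judged then, once.
Trained networks look in the newest picture that a camera, given by its name, has taken for a name from the list of things; names that differ only in an ending like _2 or _b are one class to them, and where a whole thing is asked for, a point or a joint stands for the part that bears it (a point fixed in the world has none). Each returns a list of dicts, best first, with "score" (0 to 1); they miss things now and then, are a little off and sometimes report something else, mostly with a low value. They report only what shows in the picture. A call takes as long as a camera call.
- outline_of(target, camera): "region" (384x512 bool, what is visible of it) and "extent" ([left, top, width, height] in pixels, round what is visible of it).
The state is a dict: "time": time; "q": joint angles; "qd": joint speeds; "tau": joint torques, N m; "position": TCP position; "ee_rot": TCP orientation; "contact_force": force on the tool from outside, world axes, zero at the start; "torque": the same for the moment, N m; "width": opening from 0.0 (shut) to 1.0 (fully open); "gripper_force": force on a finger pad.
Only numpy, scipy, OpenCV 4.12 (cv2) and the standard library are available. Lean on these libraries where they do the work, as an engineer would, in place of code of your own. Each camera call takes 0.05 s, during which the arm holds its last target. There are 200 camera calls.

## Working session

There is one attempt and no reset: what is moved stays moved. The work goes in short steps, Python scripts to look and compute and a tool call to move; the robot and the scene stay as the last step left them, time stands still between calls to the robot, and variables do not carry over. Pictures are saved under pics/ and viewed, at most 10 in all, crops included, and the job is handed in when it is done.

Besides the shell and the picture viewer there is one more tool, called after "Call:" as name(argument=value, ...), one argument or row to a line, values as JSON. step_arm: Moves the arm, as the interface text tells. Its arguments: {"type":"object","properties":{"increments":{"type":"array"}},"required":["increments"]}

```bash
mkdir -p pics; cat > h.py <<'E'
import numpy as np,cv2
from rig import *
def ray(cam,u,v):
    c=camera_info(cam);K=np.array(c["intrinsics"]);T=np.array(c["camera_from_world"])
    d=np.linalg.inv(K)@[u,v,1];d=np.array([d[0],-d[1],-d[2]])
    R=T[:3,:3];return -R.T@T[:3,3],R.T@d
def atz(cam,u,v,z):
    o,d=ray(cam,u,v);return o+d*(z-o[2])/d[2]
def proj(cam,p):
    c=camera_info(cam);K=np.array(c["intrinsics"]);T=np.array(c["camera_from_world"])
    q=T[:3,:3]@np.array(p,float)+T[:3,3];q=K@[q[0],-q[1],-q[2]];return q[:2]/q[2]
E
python3 - <<'E'
from h import *
ims=[]
for c in["top","side"]:
    im=get_image(c)[:,:,::-1];cv2.imwrite(f"pics/{c}0.png",im)
    print(c,camera_info(c).keys(),ray(c,256,192))
    for n in["handle","nut_axis","knob_stem","strap","rest_seat","tin","padlock","cylinder","driver"]:
        try:
            for r in outline_of(n,c)[:1]:
                ys,xs=np.nonzero(r["region"]);print(n,round(r["score"],2),r["extent"],xs.mean().round(1),ys.mean().round(1))
        except Exception as e: print(n,e)
print(get_obs(),pinch_z)
E
```

```text
top dict_keys(['intrinsics', 'camera_from_world']) (array([ 480.51403636,   18.06645126, 1102.26340608]), array([ 0.06226921, -0.03823687, -0.9974275 ]))
handle 0.54 [224.2, 182.6, 9.3, 29.2] 228.5 197.3
nut_axis 0.66 [216.1, 137.0, 30.9, 73.3] 230.5 171.1
knob_stem 0.64 [223.6, 181.1, 9.1, 32.1] 228.5 197.5
strap 0.77 [222.0, 145.4, 19.7, 50.5] 229.9 168.6
rest_seat 0.64 [322.5, 202.5, 35.2, 32.6] 339.7 219.0
tin 0.92 [129.6, 202.7, 27.4, 28.3] 142.3 219.4
padlock 0.74 [165.5, 122.8, 29.1, 25.6] 179.4 134.7
cylinder 0.5 [317.0, 127.7, 19.0, 23.4] 324.7 139.9
driver 0.97 [326.1, 263.0, 10.1, 64.6] 329.8 301.9
side dict_keys(['intrinsics', 'camera_from_world']) (array([ 265.15116587, -611.35603536,  641.31395836]), array([ 0.30845804,  0.72177465, -0.6195997 ]))
handle 0.68 [235.4, 167.3, 30.2, 23.8] 244.0 181.8
nut_axis 0.97 [231.6, 169.8, 83.7, 55.9] 272.9 198.7
knob_stem 0.75 [251.4, 171.6, 57.2, 28.3] 278.7 184.9
strap 0.76 [252.7, 170.5, 56.0, 25.3] 280.9 184.0
rest_seat 0.68 [263.4, 297.5, 47.1, 49.6] 285.9 322.6
tin 0.69 [183.2, 148.5, 29.5, 29.9] 199.0 161.3
cylinder 0.92 [352.4, 254.7, 30.4, 30.2] 368.9 270.3
driver 0.89 [120.0, 319.3, 111.3, 53.5] 163.1 351.1
{'time': 1.0, 'q': array([9.62419719e-01, 3.13215467e-01, 4.60885336e-02, 1.30360879e+00,
       6.42897167e-06, 1.43119794e+00]), 'qd': array([-0.0009294 , -0.00097953, -0.00138682, -0.00061363,  0.00070837,
        0.00023808]), 'tau': array([-7.27506904e-04, -4.80475402e+01,  2.98817575e+01,  3.81593727e-04,
       -9.31009117e-05, -6.57369071e-06]), 'position': array([259.80729342, 512.99262175, 231.30967662]), 'ee_rot': array([7.29627509e-01, 3.05567449e+00, 9.23092441e-05]), 'contact_force': array([0.2550141 , 0.30553083, 0.90704054]), 'torque': array([ 0.00465364,  0.0076381 , -0.02032326]), 'gripper_force': 0.0, 'width': 1.0005481932625124} 18.700000000000003
```

View pics/top0.png

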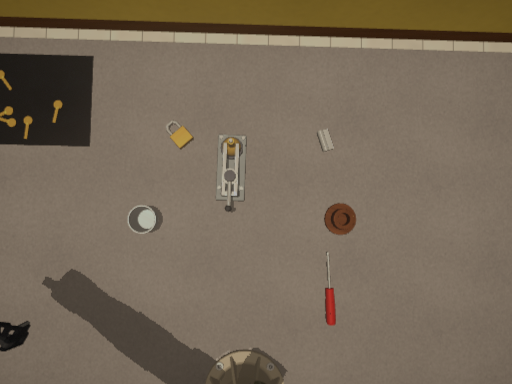

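View pics/side0.png

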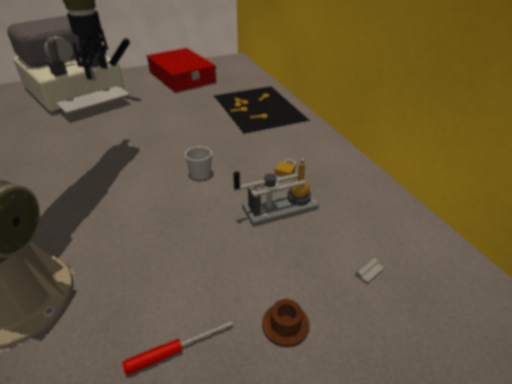

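The top view shows the handle at about (228,208), the nut at (230,176), the knob's top at (231,142) and the ring rest at (340,218). The side view agrees: handle (237,180), stem top (302,162).

```bash
python3 - <<'E'
from h import *
P={}
for n,(u,v,z) in dict(handle=(228.3,208.5,144),nut=(230,175.5,110),knob=(231.3,141.5,138),rest=(340.3,219,10),restrim=(341,218.5,45)).items():
    p=atz("top",u,v,z);P[n]=p;print(n,p.round(1),proj("side",p).round(1))
t=cv2.resize(cv2.imread("pics/top0.png")[125:225,190:280],None,fx=5,fy=5,interpolation=cv2.INTER_CUBIC)
s=cv2.resize(cv2.imread("pics/side0.png")[150:230,225:325],None,fx=5,fy=5,interpolation=cv2.INTER_CUBIC)
s=cv2.copyMakeBorder(s,0,100,0,0,cv2.BORDER_CONSTANT)
cv2.imwrite("pics/c1.png",cv2.resize(np.hstack([t,s]),None,fx=.82,fy=.82))
E
```

```text
handle [498.3  48.8 144. ] [236.4 173.1]
nut [583.5  47.4 110. ] [270.2 177.3]
knob [665.9  45.1 138. ] [302.  160.9]
rest [ 477.  -263.5   10. ] [285.6 322.9]
restrim [ 478.5 -256.4   45. ] [285.7 308.6]
```

View pics/c1.png

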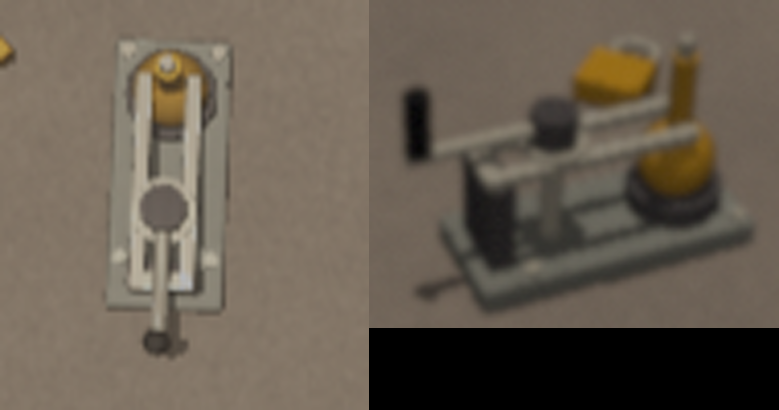

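Call:
step_arm(
  increments=[
    {"dx":239,"dy":-464,"dz":-36,"roll":0.455,"fingers":0.5},
    {"dx":239,"dy":-464,"dz":-36,"roll":0.455,"fingers":0.5},
    {"dx":239,"dy":-464,"dz":-36,"roll":0.455,"fingers":0.5},
    {"dx":239,"dy":-464,"dz":-36,"roll":0.455,"fingers":0.5},
    {"dx":239,"dy":-464,"dz":-36,"roll":0.455,"fingers":0.5},
    {"dx":239,"dy":-464,"dz":-36,"roll":0.455,"fingers":0.5},
    {"dx":239,"dy":-464,"dz":-36,"roll":0.455,"fingers":0.5},
    {"dx":239,"dy":-464,"dz":-36,"roll":0.455,"fingers":0.5},
    {"dx":239,"dy":-464,"dz":-36,"roll":0.455,"fingers":0.5},
    {"dx":239,"dy":-464,"dz":-36,"roll":0.455,"fingers":0.5},
    {"dx":239,"dy":-464,"dz":-36,"roll":0.455,"fingers":0.5},
    {"dx":239,"dy":-464,"dz":-36,"roll":0.455,"fingers":0.5},
    {"dx":239,"dy":-464,"dz":-36,"roll":0.455,"fingers":0.5},
    {"dx":239,"dy":-464,"dz":-36,"roll":0.455,"fingers":0.5},
  ],
)

```text
time: 2.4
position: [498.3, 49.7, 195.3]
ee_rot: [-0.021, -3.141, -0.001]
contact_force: [0.3, 0.3, 0.8]
width: 0.497
gripper_force: 0.0
```

```bash
python3 - <<'E'
from h import *
o=get_obs();print(o["position"],o["ee_rot"],o["q"],o["contact_force"])
im=get_image("wrist")[:,:,::-1];cv2.imwrite("pics/w1.png",im)
for n,p in dict(h=(499,48.5,144.5),nut=(583.5,47.5,110),knob=(668,45,140)).items(): print(n,proj("wrist",p))
E
```

```text
[498.25550455  49.70863198 195.34086408] [-2.05103680e-02 -3.14099197e+00 -6.60797538e-04] [-6.12557996e-02  1.84871582e-01 -2.11539864e-01  1.17494075e+00
  3.90928320e-04 -4.81962910e-02] [0.2621735  0.33384774 0.78533821]
h [252.18056552 211.96701623]
nut [252.73143691 281.87293821]
knob [251.02791623 378.38496879]
```

View pics/w1.png

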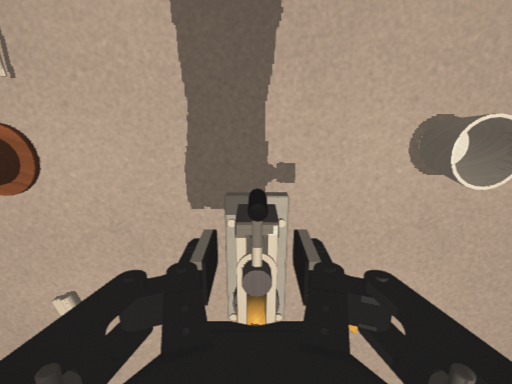

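The wrist view shows the handle from its top at about (258,198) to its foot at about (258,215), and the nut's top at (257,281). Both lie about 5 px right of my prediction.

```bash
python3 - <<'E'
from h import *
print(ray("wrist",256,192))
for n,u,v,z in[("htop",258,197,144.5),("hfoot",257.5,215,102),("nut",257,280,110),("restL",4,160,45)]: print(n,atz("wrist",u,v,z).round(1))
for z in(144.5,100):print(proj("wrist",(499,46,z)))
E
```

```text
(array([426.74570927,  51.4653004 , 338.43321889]), array([ 2.80118406e-01,  3.71418879e-04, -9.59975356e-01]))
htop [487.2  53.  144.5]
hfoot [517.9  52.7 102. ]
nut [581.5  51.6 110. ]
restL [ 473.3 -220.4   45. ]
[248.86851615 212.00124145]
[249.9282688  194.88916055]
```

Call:
step_arm(
  increments=[
    {"dz":-45,"fingers":0.5},
    {"dz":-86,"fingers":0.5},
    {"dz":-86,"fingers":0.5},
    {"dz":-86,"fingers":0.28},
    {"dz":-86,"fingers":0.28},
    {"dz":-86,"fingers":0.28},
    {"dz":-86,"fingers":0.28},
  ],
)

```text
invalid input
```

Call:
step_arm(
  increments=[
    {"dy":-4,"fingers":0.28},
    {"dy":-8,"fingers":0.28},
    {"dy":-12,"fingers":0.28},
    {"dy":-16,"fingers":0.28},
    {"dy":-16,"fingers":0.28},
  ],
)

```text
invalid input
```

Call:
step_arm(
  increments=[
    {"dx":0,"dy":0,"dz":-45,"roll":0,"fingers":0.5},
    {"dx":0,"dy":0,"dz":-86,"roll":0,"fingers":0.5},
    {"dx":0,"dy":0,"dz":-86,"roll":0,"fingers":0.5},
    {"dx":0,"dy":0,"dz":-86,"roll":0,"fingers":0.28},
    {"dx":0,"dy":0,"dz":-86,"roll":0,"fingers":0.28},
    {"dx":0,"dy":0,"dz":-86,"roll":0,"fingers":0.28},
    {"dx":0,"dy":0,"dz":-86,"roll":0,"fingers":0.28},
  ],
)

```text
time: 3.15
position: [500.1, 49.0, 111.0]
ee_rot: [0.021, 3.138, -0.0]
contact_force: [0.7, 0.1, 0.8]
width: 0.278
gripper_force: 0.0
```

Call:
step_arm(
  increments=[
    {"dx":0,"dy":-4,"dz":0,"roll":0,"fingers":0.28},
    {"dx":0,"dy":-8,"dz":0,"roll":0,"fingers":0.28},
    {"dx":0,"dy":-12,"dz":0,"roll":0,"fingers":0.28},
    {"dx":0,"dy":-12,"dz":0,"roll":0,"fingers":0.28},
    {"dx":0,"dy":-12,"dz":0,"roll":0,"fingers":0.28},
  ],
)

```text
time: 3.65
position: [499.0, 37.2, 109.6]
ee_rot: [0.022, 3.141, 0.002]
contact_force: [0.3, 4.6, 3.0]
width: 0.278
gripper_force: 2.1
```

Call:
step_arm(
  increments=[
    {"dx":0,"dy":-3,"dz":0,"roll":0,"fingers":0.28},
    {"dx":0,"dy":-6,"dz":0,"roll":0,"fingers":0.28},
    {"dx":0,"dy":-6,"dz":0,"roll":0,"fingers":0.28},
    {"dx":0,"dy":-6,"dz":0,"roll":0,"fingers":0.28},
  ],
)

```text
time: 4.05
position: [499.1, 31.2, 109.5]
ee_rot: [0.022, 3.141, 0.001]
contact_force: [0.7, 4.7, 3.0]
width: 0.278
gripper_force: 2.3
```

Call:
step_arm(
  increments=[
    {"dx":0,"dy":6,"dz":0,"roll":0,"fingers":0.28},
    {"dx":0,"dy":12,"dz":0,"roll":0,"fingers":0.28},
    {"dx":0,"dy":18,"dz":0,"roll":0,"fingers":0.28},
    {"dx":0,"dy":24,"dz":0,"roll":0,"fingers":0.28},
    {"dx":0,"dy":27,"dz":0,"roll":0,"fingers":0.28},
    {"dx":0,"dy":27,"dz":0,"roll":0,"fingers":0.28},
    {"dx":0,"dy":27,"dz":0,"roll":0,"fingers":0.28},
  ],
)

```text
time: 4.75
position: [497.2, 57.1, 108.8]
ee_rot: [-0.022, -3.138, 0.005]
contact_force: [-4.0, -3.9, 0.7]
width: 0.28
gripper_force: 2.4
```

Call:
step_arm(
  increments=[
    {"dx":0,"dy":4,"dz":0,"roll":0,"fingers":0.28},
    {"dx":0,"dy":8,"dz":0,"roll":0,"fingers":0.28},
    {"dx":0,"dy":8,"dz":0,"roll":0,"fingers":0.28},
    {"dx":0,"dy":8,"dz":0,"roll":0,"fingers":0.28},
  ],
)

```text
time: 5.15
position: [497.2, 64.8, 108.7]
ee_rot: [-0.023, -3.138, 0.006]
contact_force: [-3.1, -6.0, 2.0]
width: 0.276
gripper_force: 2.9
```

Call:
step_arm(
  increments=[
    {"dx":0,"dy":3,"dz":0,"roll":0,"fingers":0.28},
    {"dx":0,"dy":5,"dz":0,"roll":0,"fingers":0.28},
    {"dx":0,"dy":5,"dz":0,"roll":0,"fingers":0.28},
  ],
)

```text
time: 5.45
position: [497.4, 69.2, 108.7]
ee_rot: [-0.024, -3.138, 0.008]
contact_force: [-2.4, -7.9, 0.8]
width: 0.281
gripper_force: 4.2
```

Clockwise (+y) pushes back harder the further it goes. Anticlockwise (-y) gave at a steady 4.5 N, so I'll swing it that way.

Call:
step_arm(
  increments=[
    {"dx":0,"dy":-11,"dz":0,"roll":0,"fingers":0.28},
    {"dx":0,"dy":-21,"dz":0,"roll":0,"fingers":0.28},
    {"dx":0.4,"dy":-30,"dz":0,"roll":0.1,"fingers":0.28},
    {"dx":1.7,"dy":-38,"dz":0,"roll":0.2,"fingers":0.28},
    {"dx":3.8,"dy":-46.5,"dz":0,"roll":0.3,"fingers":0.28},
    {"dx":6.7,"dy":-54.5,"dz":0,"roll":0.4,"fingers":0.28},
    {"dx":6.7,"dy":-54.5,"dz":0,"roll":0.4,"fingers":0.28},
  ],
)

```text
time: 6.15
position: [505.2, 16.6, 109.0]
ee_rot: [0.603, -3.083, -0.003]
contact_force: [-1.2, 3.5, 0.0]
width: 0.281
gripper_force: 1.6
```

Call:
step_arm(
  increments=[
    {"dx":3.6,"dy":-7.5,"dz":0,"roll":0.1,"fingers":0.28},
    {"dx":8.1,"dy":-14.7,"dz":0,"roll":0.2,"fingers":0.28},
    {"dx":13.2,"dy":-21.4,"dz":0,"roll":0.3,"fingers":0.28},
    {"dx":18.9,"dy":-27.6,"dz":0,"roll":0.4,"fingers":0.28},
    {"dx":25.3,"dy":-33.2,"dz":0,"roll":0.5,"fingers":0.28},
    {"dx":32.1,"dy":-38.1,"dz":0,"roll":0.6,"fingers":0.28},
    {"dx":39.5,"dy":-42.3,"dz":0,"roll":0.7,"fingers":0.28},
    {"dx":47.2,"dy":-45.8,"dz":0,"roll":0.8,"fingers":0.28},
    {"dx":55.2,"dy":-48.4,"dz":0,"roll":0.9,"fingers":0.28},
    {"dx":63.4,"dy":-50.3,"dz":0,"roll":1.0,"fingers":0.28},
    {"dx":70.1,"dy":-51.2,"dz":0,"roll":1.08,"fingers":0.28},
    {"dx":70.1,"dy":-51.2,"dz":0,"roll":1.08,"fingers":0.28},
    {"dx":70.1,"dy":-51.2,"dz":0,"roll":1.08,"fingers":0.28},
  ],
)

```text
time: 7.45
position: [575.0, -35.0, 109.1]
ee_rot: [2.097, -2.337, -0.0]
contact_force: [-1.4, -1.2, 0.1]
width: 0.283
gripper_force: 1.1
```

```bash
python3 - <<'E'
from h import *
print(get_obs()["contact_force"],get_obs()["time"])
t=get_image("top")[:,:,::-1];s=get_image("side")[:,:,::-1]
t=cv2.resize(t[125:225,190:280],None,fx=4,fy=4,interpolation=cv2.INTER_CUBIC)
s=cv2.resize(s[150:250,225:325],None,fx=4,fy=4,interpolation=cv2.INTER_CUBIC)
cv2.imwrite("pics/c2.png",np.hstack([t,s]))
E
```

```text
[-1.38994671 -1.19336083  0.14784261] 7.45
```

View pics/c2.png

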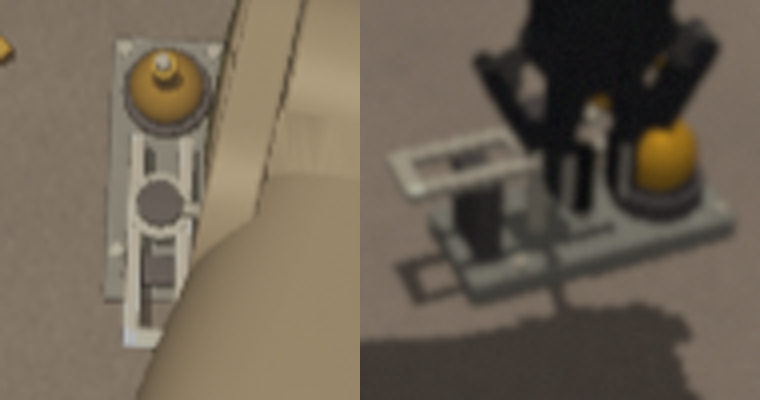

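The strap has drawn back about 37 mm and is clear of the ball (its slot end at row 135, the ball's edge at 132). I'll push a little further for margin.

Call:
step_arm(
  increments=[
    {"dx":4,"dy":0,"dz":0,"roll":0.05,"fingers":0.28},
    {"dx":8,"dy":0,"dz":0,"roll":0.1,"fingers":0.28},
    {"dx":8,"dy":0,"dz":0,"roll":0.1,"fingers":0.28},
    {"dx":8,"dy":0,"dz":0,"roll":0.1,"fingers":0.28},
  ],
)

```text
time: 7.95
position: [583.2, -34.7, 109.2]
ee_rot: [2.214, -2.228, -0.001]
contact_force: [-3.4, -2.3, -0.0]
width: 0.277
gripper_force: 1.4
```

Call:
step_arm(
  increments=[
    {"dx":-3.5,"dy":0,"dz":0,"roll":0,"fingers":0.4},
    {"dx":-3.5,"dy":0,"dz":0,"roll":0,"fingers":0.4},
    {"dx":-3.5,"dy":0,"dz":45,"roll":0,"fingers":0.5},
    {"dx":-3.5,"dy":0,"dz":95,"roll":0,"fingers":0.5},
    {"dx":84,"dy":83,"dz":95,"roll":-1.57,"fingers":0.5},
    {"dx":84,"dy":83,"dz":95,"roll":-1.57,"fingers":0.5},
    {"dx":84,"dy":83,"dz":95,"roll":-1.57,"fingers":0.5},
    {"dx":84,"dy":83,"dz":95,"roll":-1.57,"fingers":0.5},
    {"dx":84,"dy":83,"dz":95,"roll":-1.57,"fingers":0.5},
    {"dx":84,"dy":83,"dz":95,"roll":-1.57,"fingers":0.5},
    {"dx":84,"dy":83,"dz":95,"roll":-1.57,"fingers":0.5},
    {"dx":84,"dy":83,"dz":95,"roll":-1.57,"fingers":0.5},
    {"dx":84,"dy":83,"dz":95,"roll":-1.57,"fingers":0.5},
    {"dx":84,"dy":83,"dz":95,"roll":-1.57,"fingers":0.5},
    {"dx":84,"dy":83,"dz":95,"roll":-1.57,"fingers":0.5},
    {"dx":84,"dy":83,"dz":95,"roll":-1.57,"fingers":0.5},
    {"dx":84,"dy":83,"dz":95,"roll":-1.57,"fingers":0.5},
  ],
)

```text
time: 9.65
position: [667.9, 48.5, 204.5]
ee_rot: [0.003, 3.141, 0.001]
contact_force: [-0.4, -0.4, 1.2]
width: 0.5
gripper_force: 0.0
```

```bash
python3 - <<'E'
from h import *
o=get_obs();print(o["position"],o["ee_rot"],o["contact_force"],o["time"])
im=get_image("wrist")[:,:,::-1];cv2.imwrite("pics/w2.png",im)
for n,p in dict(tip=(668,47,140),stem=(668,47,128),nut=(583.5,48.5,110)).items(): print(n,proj("wrist",p))
E
```

```text
[667.89433573  48.53448709 204.52590107] [3.26897090e-03 3.14075883e+00 6.89318528e-04] [-0.44782474 -0.4335477   1.15635883] 9.65
tip [252.3988047  205.28363576]
stem [252.53112033 200.62499716]
nut [254.18134936  95.73559939]
```

View pics/w2.png

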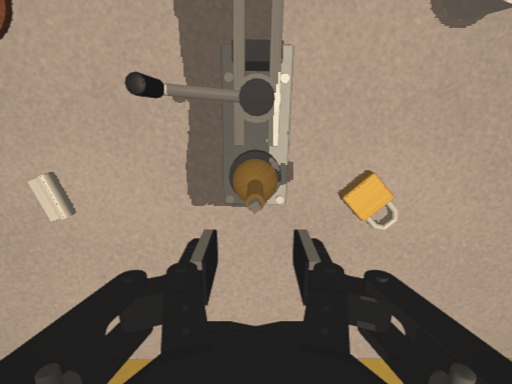

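The stub's tip is at (255,206), in line fore-aft and 2 px left of the finger midline. The strap's bar ends are clear of the ball.

Call:
step_arm(
  increments=[
    {"dx":0,"dy":-1.5,"dz":-40,"roll":0,"fingers":0.5},
    {"dx":0,"dy":-1.5,"dz":-80,"roll":0,"fingers":0.5},
    {"dx":0,"dy":-1.5,"dz":-110,"roll":0,"fingers":0.5},
    {"dx":0,"dy":-1.5,"dz":-110,"roll":0,"fingers":0.5},
    {"dx":0,"dy":-1.5,"dz":-110,"roll":0,"fingers":0.5},
    {"dx":0,"dy":-1.5,"dz":-110,"roll":0,"fingers":0.1},
    {"dx":0,"dy":-1.5,"dz":-110,"roll":0,"fingers":0.1},
    {"dx":0,"dy":-1.5,"dz":-110,"roll":0,"fingers":0.1},
    {"dx":0,"dy":-1.5,"dz":-110,"roll":0,"fingers":0.1},
    {"dx":0,"dy":-1.5,"dz":-110,"roll":0,"fingers":0.1},
    {"dx":0,"dy":-1.5,"dz":-110,"roll":0,"fingers":0.1},
  ],
)

```text
time: 10.8
position: [669.3, 47.4, 96.9]
ee_rot: [0.005, 3.137, 0.002]
contact_force: [0.3, 3.1, 6.7]
width: 0.172
gripper_force: 58.6
```

Call:
step_arm(
  increments=[
    {"dx":0,"dy":0,"dz":10,"roll":0,"fingers":0.1},
    {"dx":0,"dy":0,"dz":25,"roll":0,"fingers":0.1},
    {"dx":0,"dy":0,"dz":45,"roll":0,"fingers":0.1},
    {"dx":0,"dy":0,"dz":70,"roll":0,"fingers":0.1},
    {"dx":0,"dy":0,"dz":90,"roll":0,"fingers":0.1},
    {"dx":0,"dy":0,"dz":90,"roll":0,"fingers":0.1},
    {"dx":0,"dy":0,"dz":90,"roll":0,"fingers":0.1},
  ],
)

```text
time: 11.5
position: [667.6, 46.6, 184.2]
ee_rot: [0.006, 3.141, -0.0]
contact_force: [-0.2, 0.2, -2.2]
width: 0.167
gripper_force: 58.5
```

Call:
step_arm(
  increments=[
    {"dx":-10,"dy":-30,"dz":5,"roll":0,"fingers":0.1},
    {"dx":-20,"dy":-60,"dz":5,"roll":0,"fingers":0.1},
    {"dx":-30,"dy":-92,"dz":5,"roll":0,"fingers":0.1},
    {"dx":-40,"dy":-124,"dz":5,"roll":0,"fingers":0.1},
    {"dx":-50,"dy":-156,"dz":5,"roll":0,"fingers":0.1},
    {"dx":-60,"dy":-188,"dz":5,"roll":0,"fingers":0.1},
    {"dx":-70,"dy":-220,"dz":5,"roll":0,"fingers":0.1},
    {"dx":-80,"dy":-250,"dz":5,"roll":0,"fingers":0.1},
    {"dx":-90,"dy":-278,"dz":5,"roll":0,"fingers":0.1},
    {"dx":-98,"dy":-303,"dz":5,"roll":0,"fingers":0.1},
    {"dx":-98,"dy":-303,"dz":5,"roll":0,"fingers":0.1},
    {"dx":-98,"dy":-303,"dz":5,"roll":0,"fingers":0.1},
    {"dx":-98,"dy":-303,"dz":5,"roll":0,"fingers":0.1},
  ],
)

```text
time: 12.8
position: [569.2, -255.3, 188.2]
ee_rot: [-0.005, -3.14, -0.002]
contact_force: [0.8, 0.1, -3.0]
width: 0.171
gripper_force: 58.8
```

```bash
python3 - <<'E'
from h import *
o=get_obs();print(o["position"],o["ee_rot"],o["contact_force"],o["time"])
im=get_image("wrist")[:,:,::-1];cv2.imwrite("pics/w3.png",im)
for r in outline_of("rest_seat","wrist")[:2]:
    ys,xs=np.nonzero(r["region"]);print(r["score"],r["extent"])
p=o["position"]
print(proj("wrist",(478,-258,45)),proj("wrist",p+[0,0,-44]), proj("wrist",p+[0,0,44]))
E
```

```text
[ 569.22016464 -255.29684324  188.19763434] [-5.19679867e-03 -3.13984361e+00 -2.19876489e-03] [ 0.79317841  0.08577685 -3.02346696] 12.8
0.66 [206.7, 49.0, 84.1, 87.0]
[251.24030721  90.90943719] [253.8133858  213.46619109] [252.99574583 287.37729998]
```

View pics/w3.png

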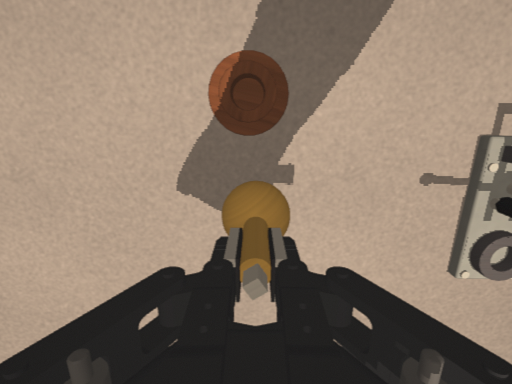

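The held ball is at (256,214), as predicted but for a bias of +2 px across. The rest's opening is centred at about (249,94), with the foot spanning 208–289 × 50–136.

```bash
python3 - <<'E'
from h import *
im=cv2.imread("pics/w3.png")
c=cv2.resize(im[40:146,195:301],None,fx=5,fy=5,interpolation=cv2.INTER_CUBIC)
c=cv2.convertScaleAbs(c,alpha=2,beta=0)
cv2.imwrite("pics/c3.png",c)
for u,v,z in[(249-2.2,94-.5,45),(248.5-2.2,92.5-.5,5)]:print(atz("wrist",u,v,z).round(1))
p=(478,-258)
for z,r in((45,17),(45,29),(0,45)):
    q=np.array([proj("wrist",(p[0]+r*np.cos(a),p[1]+r*np.sin(a),z)) for a in np.linspace(0,6.28,60)]);print(z,r,q.min(0).round(1),q.max(0).round(1))
E
```

```text
[ 480.4 -262.4   45. ]
[ 476.3 -264.1    5. ]
45 17 [234.   72.2] [268.5 108.9]
45 29 [221.8  58.7] [280.7 121.3]
0 45 [212.4  50.4] [291.1 134. ]
```

View pics/c3.png

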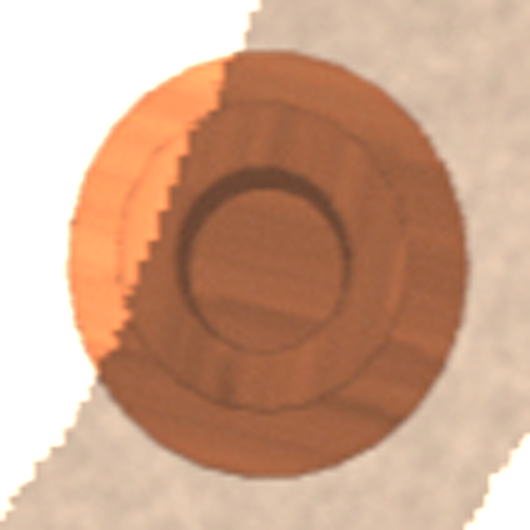

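Call:
step_arm(
  increments=[
    {"dx":-30,"dy":-3,"dz":0,"roll":0,"fingers":0.1},
    {"dx":-60,"dy":-6,"dz":0,"roll":0,"fingers":0.1},
    {"dx":-90,"dy":-8,"dz":0,"roll":0,"fingers":0.1},
    {"dx":-90.5,"dy":-8,"dz":-20,"roll":0,"fingers":0.1},
    {"dx":-90.5,"dy":-8,"dz":-40,"roll":0,"fingers":0.1},
    {"dx":-90.5,"dy":-8,"dz":-60,"roll":0,"fingers":0.1},
    {"dx":-90.5,"dy":-8,"dz":-68,"roll":0,"fingers":0.1},
    {"dx":-90.5,"dy":-8,"dz":-68,"roll":0,"fingers":0.1},
    {"dx":-90.5,"dy":-8,"dz":-68,"roll":0,"fingers":0.1},
    {"dx":-90.5,"dy":-8,"dz":-68,"roll":0,"fingers":0.1},
  ],
)

```text
time: 13.9
position: [480.0, -264.5, 122.5]
ee_rot: [0.005, 3.14, -0.002]
contact_force: [0.5, -0.2, -1.5]
width: 0.169
gripper_force: 58.8
```

```bash
python3 - <<'E'
from h import *
o=get_obs();print(o["position"],o["contact_force"])
t=get_image("wrist")[:,:,::-1];s=get_image("side")[:,:,::-1]
s=cv2.resize(s[270:370,235:335],(384,384),interpolation=cv2.INTER_CUBIC)
cv2.imwrite("pics/c4.png",cv2.resize(np.hstack([t[:, 64:448],s]),None,fx=1,fy=1))
E
```

```text
[ 479.96781844 -264.53716986  122.45776609] [ 0.50104424 -0.21648358 -1.53317703]
```

View pics/c4.png

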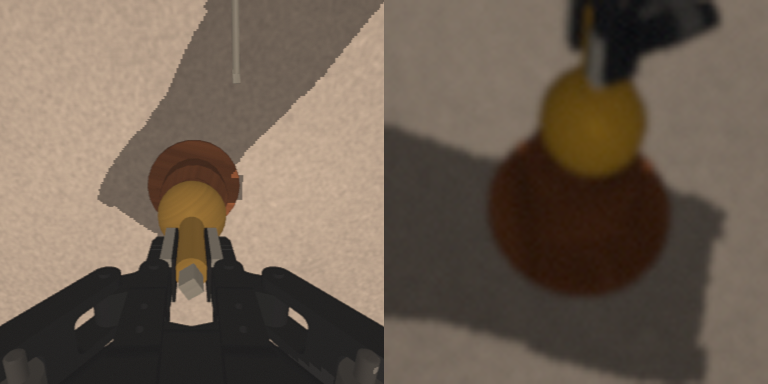

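```bash
python3 - <<'E'
from h import *
o=get_obs();x,y,z=o["position"];print(x,y,z)
get_image("wrist")
im=cv2.imread("pics/c4.png")[:,:384]
hsv=cv2.cvtColor(im,cv2.COLOR_BGR2HSV)
for r in range(150,215,8):
    row=hsv[r];m=np.nonzero((row[:,1]>110))[0];print(r,m.min()+64,m.max()+64)
print("ball",proj("wrist",(x,y,z-44)))
for zz,rr in((0,45),(12,45),(45,29)):
    q=np.array([proj("wrist",(478.5+rr*np.cos(a),-263.5+rr*np.sin(a),zz)) for a in np.linspace(0,6.28,90)])
    print(zz,rr,"min",q.min(0),"max",q.max(0))
E
```

```text
479.786387343372 -264.58366363331197 122.30927193105212
150 229 286
158 221 293
166 216 298
174 214 301
182 212 302
190 213 302
198 214 300
206 218 297
214 222 291
ball [254.16379284 214.44930564]
0 45 min [210.64522163 139.61439832] max [300.53204319 226.57608659]
12 45 min [208.68043983 140.89937588] max [302.51585183 231.37593556]
45 29 min [221.26444174 164.92221516] max [289.97248604 230.39799404]
```

The foot spans columns 212–302 and starts at row 140, about as predicted for a rest at (478.5,-263.3). So I'll shift about 1 mm and lower.

Call:
step_arm(
  increments=[
    {"dx":-1.2,"dy":1.2,"dz":-5,"roll":0,"fingers":0.1},
    {"dx":-1.2,"dy":1.2,"dz":-10,"roll":0,"fingers":0.1},
    {"dx":-1.2,"dy":1.2,"dz":-12,"roll":0,"fingers":0.1},
    {"dx":-1.2,"dy":1.2,"dz":-14,"roll":0,"fingers":0.1},
    {"dx":-1.2,"dy":1.2,"dz":-14,"roll":0,"fingers":0.1},
    {"dx":-1.2,"dy":1.2,"dz":-14,"roll":0,"fingers":0.1},
  ],
)

```text
time: 14.65
position: [478.0, -263.0, 107.3]
ee_rot: [0.006, 3.141, 0.0]
contact_force: [1.0, -0.2, -1.2]
width: 0.172
gripper_force: 59.1
```

Not seated yet, or barely; I'll lower a little more until the force shows contact.

Call:
step_arm(
  increments=[
    {"dx":0,"dy":0,"dz":-1,"roll":0,"fingers":0.1},
    {"dx":0,"dy":0,"dz":-1,"roll":0,"fingers":0.1},
    {"dx":0,"dy":0,"dz":-1,"roll":0,"fingers":0.1},
  ],
)

```text
time: 14.95
position: [478.2, -263.1, 106.9]
ee_rot: [0.006, 3.141, -0.0]
contact_force: [-0.3, 1.3, 5.0]
width: 0.169
gripper_force: 59.5
```

Call:
step_arm(
  increments=[
    {"dx":0,"dy":0,"dz":0.4,"roll":0,"fingers":0.1},
    {"dx":0,"dy":0,"dz":0.4,"roll":0,"fingers":0.2},
    {"dx":0,"dy":0,"dz":0.4,"roll":0,"fingers":0.22},
    {"dx":0,"dy":0,"dz":0.4,"roll":0,"fingers":0.25},
    {"dx":0,"dy":0,"dz":0.4,"roll":0,"fingers":0.3},
    {"dx":0,"dy":0,"dz":0.4,"roll":0,"fingers":0.4},
    {"dx":0,"dy":0,"dz":0.4,"roll":0,"fingers":0.5},
    {"dx":0,"dy":0,"dz":0.4,"roll":0,"fingers":0.5},
  ],
)

```text
time: 15.75
position: [478.0, -263.0, 106.7]
ee_rot: [0.006, 3.142, 0.0]
contact_force: [0.0, 0.4, 0.2]
width: 0.5
gripper_force: 0.0
```

Call:
step_arm(
  increments=[
    {"dx":0,"dy":0,"dz":15,"roll":0,"fingers":0.5},
    {"dx":0,"dy":0,"dz":40,"roll":0,"fingers":0.5},
    {"dx":0,"dy":0,"dz":80,"roll":0,"fingers":0.5},
    {"dx":0,"dy":0,"dz":120,"roll":0,"fingers":0.5},
    {"dx":0,"dy":30,"dz":140,"roll":0,"fingers":0.5},
    {"dx":0,"dy":70,"dz":140,"roll":0,"fingers":0.5},
    {"dx":0,"dy":110,"dz":140,"roll":0,"fingers":0.5},
    {"dx":0,"dy":150,"dz":140,"roll":0,"fingers":0.5},
    {"dx":0,"dy":150,"dz":140,"roll":0,"fingers":0.5},
    {"dx":0,"dy":150,"dz":140,"roll":0,"fingers":0.5},
  ],
)

```text
time: 16.75
position: [478.1, -112.4, 247.0]
ee_rot: [0.002, 3.141, -0.001]
contact_force: [-0.1, -0.5, -0.7]
width: 0.501
gripper_force: 0.0
```

```bash
python3 - <<'E'
from h import *
o=get_obs();print(o["position"],o["contact_force"],o["time"])
t=get_image("top")[:,:,::-1];s=get_image("side")[:,:,::-1]
s=cv2.resize(s[230:370,215:355],(420,420),interpolation=cv2.INTER_CUBIC)
t=cv2.resize(t[150:250,260:350],(378,420),interpolation=cv2.INTER_CUBIC)
cv2.imwrite("pics/c5.png",np.hstack([t,s]))
print(proj("side",(478.5,-263.3,63)),proj("side",(478.5,-263.3,148)))
E
```

```text
[ 478.05890089 -112.38485966  246.9955892 ] [-0.08527961 -0.54829354 -0.69539706] 16.75
[287.93557853 305.67607244] [291.0276633  275.00127443]
```

View pics/c5.png

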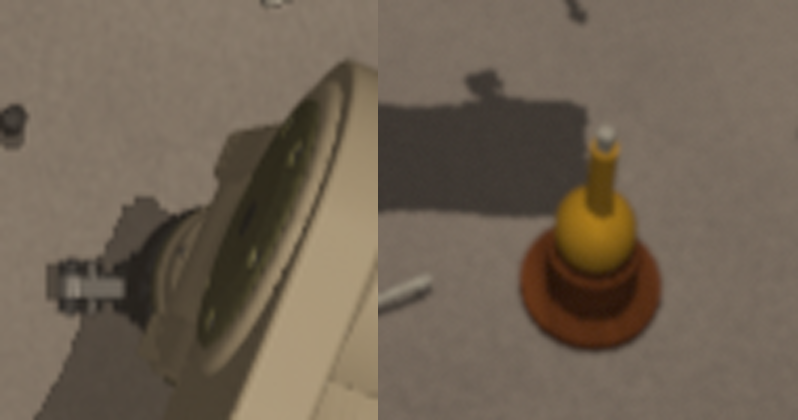

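The side view shows the knob upright in the ring rest (ball at about (287,307), tip at (291,275), as predicted) and the gripper clear of it.

```bash
python3 -c "
from rig import *
print(finish_job())"
```

```text
the job is handed in; nothing more can be done
None
```

The nut gave anticlockwise, so I swung the bar that way until the strap had drawn clear; the knob now stands upright, ball down, in the ring rest, released, and the job was handed in at about 17 s.

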